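Jack up a pack of boards and hold the pump handle

TASK

Clear the two tins of wood finish off the pack of boards first: stand them upright in the free cells of the divided crate, one per cell. Then stand the jack on the bench with its saddle centred under the pack's marked lift point (below the small round boss on the steel lug), and pump the handle, letting it come all the way up between strokes, until both feet on that side are high enough for the 18 mm packer to slip under them. Finish holding the handle fully down and do not let go, because a workmate will then be reaching under the pack; leave the packer, the tape roll, the tape measure and the tin already in the crate where they are.

Things in the scene. Friction and masses are not known exactly. Their poses are not given: they have to be found in the camera images.
- tin0_mid (a point): a plain bare-metal tin of wood finish, round, 52 mm in diameter (54 mm over its rims), 110 mm tall, about 0.3 kg; it stands on top of the pack of boards at the start. The point is on its axis half-way up, 55 mm above its underside; z is the tin's axis
- tin1_mid (a point): a second tin, just like the first, beside it on top of the pack; same point and axes
- tin0: the first tin again: origin at the centre of its underside, z up the tin
- tin1: the second tin again: origin at the centre of its underside, z up the tin
- tin_stored: a third tin of the same kind, already standing in one end cell of the crate: leave it; origin at the centre of its underside
- crate: a low open wooden crate, 222 mm (its x) by 78 mm (its y) by 50 mm high, walls and floor 6 mm, divided into a row of three square cells of 66 mm along its x; loose, 0.9 kg; origin under its centre, z up. The tins stand about 66 mm proud of its rim
- cell0 (a point): centre of the floor of the cell at the crate's -x end, 6 mm above the bench
- cell1 (a point): centre of the floor of the crate's middle cell
- cell2 (a point): centre of the floor of the cell at the crate's +x end (the one with the stored tin)
- pack: strapped pack of four white boards on a plywood skid with four wooden corner feet: 280 (its x) by 380 (y) by 108 mm high, feet 32 mm, about 9.5 kg, loose on the bench; origin under its centre. From the middle of its -x side a steel lug, 60 mm wide and 6 mm thick, sticks out 45 mm, with a round boss (22 mm wide, 4 mm high) on it that marks the lift point. Jacked there it tips on its +x feet
- lift_point (a point): the marked lift point: on the flat underside of the lug, straight below the middle of the round boss, 22 mm out from the skid's edge and 26 mm above the bench while the pack stands flat; x points level from the lug in towards the pack, z up
- foot_a (a point): underside centre of the corner foot on the lug's side, at the pack's +y end (0 when it stands on the bench)
- foot_b (a point): underside centre of the corner foot on the lug's side, at the pack's -y end
- jack: ratchet rack jack, loose, 0.9 kg: steel base plate 180 (its x) by 70 by 6 mm, from -110 to +70 mm; on it an upright housing of two aluminium cheeks, 40 (x) by 34 mm (y) over all and 150 mm high, the toothed rack between them standing 12 mm out of the top when down. Toe with saddle low to +x, pump handle to -x. Origin under the housing's middle, z up
- jack_grip (a point): the place to grip the jack: between the housing's two cheeks, 34 mm apart over their outsides along y, 125 mm above the underside of the base plate, on the jack's upright mid-line; axes as the jack's
- saddle (a point): centre of the top of the saddle, a flat 36 mm square steel pad on the toe, 48 mm to +x of the housing's mid-line; 14.5 mm above the bench with the rack down, so that it passes under the lug. The saddle ends 66 mm, the base plate below it 70 mm, and the housing 20 mm from the mid-line
- rack (a joint): how far the saddle is raised, 0 to 0.058 m. The ratchet keeps it up at steps of about 14, 28, 42 and 56 mm; each full stroke of the handle gives one step, and at the bottom of a stroke the rack is some 1.5 mm above the step. The saddle meets the lug at about 11.5 mm
- handle (a joint): pump handle angle: 0 up (a spring returns it), 0.6 rad fully down on its stop; 0.5 rad above level at 0, 0.1 below level at 0.6. Its pin lies along the jack's y, 12 mm to -x of the housing's mid-line, 85 mm above the base's underside. The ratchet needs 0.57 or more down, then nearly 0, for each step. At the grip it takes 2 to 4 N unloaded, 9 to 14 N under the pack; pressed much harder on its stop, it rocks the jack
- handle_end (a point): the middle of the top face of the handle's rubber grip, 150 mm along the handle from its pin and 9 mm above its middle line; the grip is 26 mm wide, 18 mm thick and 100 mm long (70 to 170 mm from the pin); moves with the handle; its axes are the jack's when the handle is up
- packer: loose hardwood packer, 45 by 200 by 18 mm, lying on the bench: leave it; origin at the centre of its underside
- tape_roll: roll of packing tape, 100 mm in diameter and 48 mm high, lying flat: leave it; origin at the centre of its underside
- tape_measure: black pocket tape measure, 68 by 36 by 64 mm high: leave it; origin at the centre of its underside

How it is judged:
On the way, in this order (a step that is already met when the one before it is completed fails the run):
1. both tins stand upright on the floor of the crate's cells, let go ((horizontal distance between tin0_mid and cell0 below 0.013 m or horizontal distance between tin0_mid and cell1 below 0.013 m or horizontal distance between tin0_mid and cell2 below 0.013 m) and z of tin0_mid in the frame of crate between 0.055 and 0.066 m and angle between each of tin0_mid, tin1_mid's own z axis and vertical below 0.12 rad and (horizontal distance between tin1_mid and cell0 below 0.013 m or horizontal distance between tin1_mid and cell1 below 0.013 m or horizontal distance between tin1_mid and cell2 below 0.013 m) and z of tin1_mid in the frame of crate between 0.055 and 0.066 m and contact force between the fingers and tin0 below 0.1 N and contact force between the fingers and tin1 below 0.1 N), for 0.2 s.
2. the jack stands flat on the bench with its saddle under the lift point (horizontal distance between saddle and lift_point below 0.013 m and height (world z) of jack_grip below 0.128 m and angle between jack_grip's own z axis and vertical below 0.04 rad and height (world z) of saddle below 0.026 m and contact force between the fingers and jack below 0.1 N), for 0.2 s.
3. the handle has been pumped and let up again, and the ratchet keeps the saddle up under the lug (value of joint rack above 0.012 m and value of joint handle below 0.15 rad and horizontal distance between saddle and lift_point below 0.018 m), for 0.05 s.
At the end, for the whole second after the job is handed in: Tins upright (within 7 degrees) on the floors of their cells; jack flat on the bench, saddle within 18 mm of the lift point, carrying the pack (over 8 N, robot not touching it); both feet on that side over 18 mm up; fingers holding the handle still, within 0.05 rad of its lower stop, with over 2 N ((horizontal distance between tin0_mid and cell0 below 0.013 m or horizontal distance between tin0_mid and cell1 below 0.013 m or horizontal distance between tin0_mid and cell2 below 0.013 m) and z of tin0_mid in the frame of crate between 0.055 and 0.066 m and angle between each of tin0_mid, tin1_mid's own z axis and vertical below 0.12 rad and (horizontal distance between tin1_mid and cell0 below 0.013 m or horizontal distance between tin1_mid and cell1 below 0.013 m or horizontal distance between tin1_mid and cell2 below 0.013 m) and z of tin1_mid in the frame of crate between 0.055 and 0.066 m and value of joint handle above 0.55 rad and contact force between the fingers and jack above 2 N and height (world z) of each of foot_a, foot_b above 0.018 m and horizontal distance between saddle and lift_point below 0.018 m and contact force between jack and pack above 8 N and height (world z) of jack_grip below 0.128 m and angle between jack_grip's own z axis and vertical below 0.05 rad and contact force between each of the fingers, the arm and pack below 0.3 N and velocity of joint handle between -0.05 and 0.05 rad/s); the arm keeps its last pose, push and grip.
It fails at once if a bystander (packer, tape roll, tape measure) was pushed more than 30 mm (distance of any of packer, tape_roll, tape_measure from where it was at the start of the episode above 0.03 m).
It fails at once if the stored tin was taken out, tipped or pushed about (distance of tin_stored from where it was at the start of the episode above 0.04 m or angle between tin_stored's own z axis and vertical above 0.5 rad).
It fails at once if a tin was tipped over (angle between any of tin0_mid, tin1_mid's own z axis and vertical above 0.8 rad).
It fails at once if the jack was tipped over (angle between jack_grip's own z axis and vertical above 0.5 rad).
It fails at once if the pack was shoved more than 50 mm (distance of pack from where it was at the start of the episode above 0.05 m).
It also fails if it takes over 72 s, if anything falls off the work surface, if the arm or the gripper's body presses on something with over 40 N, if the wrist force passes 120 N, or if a joint passes its speed limit or range.

ROBOT

A 6-joint arm with a two-finger parallel gripper is mounted at the origin on the work surface. World frame = base frame: x ahead of the robot, y to its left, z up, the work surface at z = 0. Lengths are in m, angles in rad, forces in N, time in s.
With the tool pointing down it reaches from about 0.3 to 0.85 m from the base axis. Payload 4.2 kg.
Tool frame: the origin (TCP) lies midway between the tips of the shut fingers; the grasp point (between the pads) lies 19 mm behind it (grip_depth is the distance from the TCP to the grasp point, in m); z points along the fingers, y is the line along which they close (so a half turn about z gives the same grasp; the last joint's range is limited). The gripper opens to 91 mm and grips with 3 to 60 N. Pads are 32 mm wide; open, the fingers measure 118 mm over their backs; the gripper's body (76 mm by 178 mm) begins 60 mm behind the grasp point.
Start: joints at [-1.296, 0.32, 1.565, -0, 1.257, -0.02], TCP at [0.167, -0.55, 0.214] pointing down, gripper open.
Joint ranges: [-3.11, 3.11], [-0.84, 2.01], [0.21, 2.61], [-1.34, 4.49], [0.05, 2.63], [-2.56, 2.56]. Speed limits (rad/s): [2.57, 2.57, 3.14, 3.14, 3.14, 3.14].

INTERFACE

Orientations are given as a unit quaternion [x, y, z, w].
In Python, from cell import * gives the robot as it stands.
- The arm moves only by the shell command python3 -m jog 'ROWS'. ROWS is JSON, a list of rows, each a list of 7 numbers: the shift along the tool's x, y, z in cm, then the turn, a rotation vector about the tool's x, y, z in degrees, then the gripper command: -1 is shut, 1 is fully open, values between are in proportion. A call has 1 to 8 rows; each row is the pose to reach, as a shift and turn from the pose commanded when the call began, along the tool's axes at that moment; what a row does not reach only later rows make up. A row lasts 1/12 s, in which the tool goes at most 41.7 mm and 7.16 degrees, less where a joint would pass 70% of its speed; a pose out of reach is approached as far as the arm can. A call with a gripper value outside its range is refused whole. The fingers move at their own pace and stop on an object; the grip force is fixed at half the most. Time passes only in rows, so rows that repeat a pose let the fingers close. It gives the time, the measured TCP pose, the force, the opening and the grip force at its end, in the units of the state.
- observe(): the state, without advancing time (a new reading comes with each control period).
- snapshot(name): name is "side" or "top"; returns (picture, depth): 480x640x3 uint8, red, green, blue; 480x640 float32, m along the optical axis (not along the pixel's ray), 0 where there is no reading.
- camera_info(name): a dict with "camera_matrix" (3x3 intrinsics, pixels), "camera_from_world" (4x4, takes a point from world to camera coordinates). Camera axes: x right, y down, z forward; pixel columns grow to the right and rows downward; lengths in m; the calibration is good to about 2 mm. A picture is of the moment at which its call begins. camera_info takes no time and is no camera call.
- close_job(): hands the job in; it is judged then, once.
The state is a dict: "time": time; "qpos": joint angles; "dq": joint speeds; "tau": joint torques, N m; "position": TCP position; "tool_rot": TCP orientation; "wrist_force": force on the tool from outside, world axes, zero at the start; "torque": the same for the moment, N m; "opening": opening from 0.0 (shut) to 1.0 (fully open); "gripper_force": force on a finger pad.
Only numpy, scipy, OpenCV 4.12 (cv2) and the standard library are available. Lean on these libraries where they do the work, as an engineer would, in place of code of your own. Each camera call takes 0.05 s, during which the arm holds its last target. There are 200 camera calls.

## Working session

There is one attempt and no reset: what is moved stays moved. The work goes in short steps, Python scripts to look and compute and a shell command to move; the robot and the scene stay as the last step left them, time stands still between calls to the robot, and variables do not carry over. Pictures are saved under pics/ and viewed, at most 13 in all, crops included, and the job is handed in when it is done.

```bash
ls; mkdir -p pics; cat > h.py <<'E'
from cell import *
import numpy as np, cv2
from scipy.spatial.transform import Rotation as R
def grab(n):
    im,d=snapshot(n); return im,d
def world(n,d):
    c=camera_info(n);K=np.array(c["camera_matrix"]);T=np.linalg.inv(np.array(c["camera_from_world"]))
    v,u=np.mgrid[0:480,0:640]
    P=np.stack([(u-K[0,2])/K[0,0]*d,(v-K[1,2])/K[1,1]*d,d,np.ones_like(d)],-1)
    W=(P@T.T)[...,:3]; W[d<=0]=np.nan
    return W
E
python3 - <<'E'
from h import *
s=observe();print({k:np.round(v,3) for k,v in s.items()})
for n in("top","side"):
    im,d=grab(n);cv2.imwrite(f"pics/{n}0.png",im[...,::-1]);np.savez(f"{n}0.npz",im=im,W=world(n,d))
    print(n,np.round(np.linalg.inv(np.array(camera_info(n)["camera_from_world"])),2).tolist())
E
```

```text
pics
{'time': np.float64(0.0), 'qpos': array([-1.296,  0.32 ,  1.566, -0.   ,  1.257, -0.02 ]), 'dq': array([ 0.001, -0.   ,  0.   , -0.   , -0.001,  0.   ]), 'tau': array([-1.0000e-03, -4.1246e+01, -2.3198e+01,  7.2000e-02,  4.6000e-02,
       -0.0000e+00]), 'position': array([ 0.167, -0.55 ,  0.213]), 'tool_rot': array([ 0.989,  0.147, -0.   , -0.001]), 'wrist_force': array([ 0.416, -0.536,  0.141]), 'torque': array([-0.023, -0.009,  0.017]), 'gripper_force': np.float64(0.0), 'opening': np.float64(1.003)}
top [[0.03, -1.0, 0.08, 0.47], [-1.0, -0.03, -0.03, -0.0], [0.04, -0.08, -1.0, 1.06], [0.0, 0.0, 0.0, 1.0]]
side [[-0.72, -0.51, 0.48, -0.08], [-0.7, 0.52, -0.49, 0.61], [-0.0, -0.69, -0.73, 1.09], [0.0, 0.0, 0.0, 1.0]]
```

View pics/top0.png

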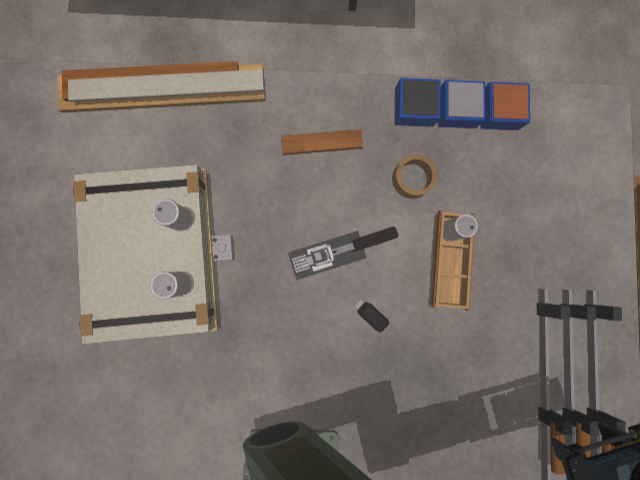

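View pics/side0.png

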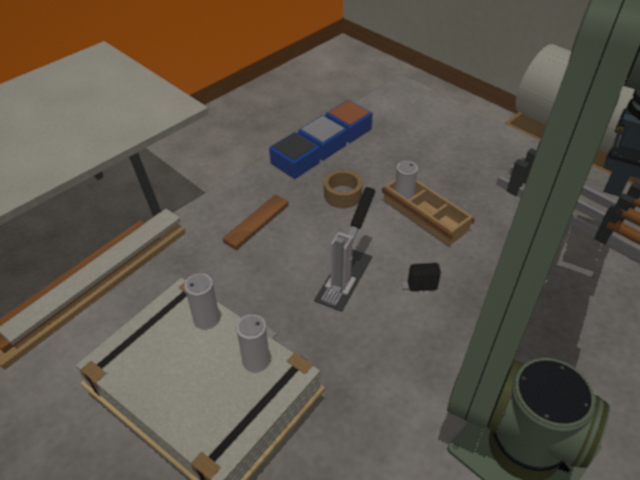

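The top view shows the tins on the pack at about (166,213) and (164,285), and the lug and boss at (222,247). The jack is at (322,257) with its handle pointing right to (385,238), and the crate is at (454,260) with its stored tin at (466,226). The side view agrees with this. Next I measure from the depth.

```bash
python3 - <<'E'
from h import *
f=np.load("top0.npz");W=f["W"];im=f["im"];g=np.load("side0.npz");S=g["W"]
def sel(W,lo,hi): return W[np.all((W>lo)&(W<hi),-1)]
def rect(p):
    c=cv2.minAreaRect((p[:,:2]*1000).astype(np.float32));return np.round(cv2.boxPoints(c)).tolist(),np.round(c[0]),np.round(c[1]),round(c[2],1)
def circ(p): 
    c,r=cv2.minEnclosingCircle((p[:,:2]*1000).astype(np.float32)); return np.round(c,1),round(r,1),np.round(p.mean(0),4),len(p)
def reg(r0,r1,c0,c1): return W[r0:r1,c0:c1].reshape(-1,3)
for nm,b in dict(t0=(190,235,145,190),t1=(262,305,145,190),ts=(205,245,450,490)).items():
    p=reg(*b);zt=np.nanmax(p[:,2]);q=p[p[:,2]>zt-0.012];print(nm,zt,circ(q))
p=reg(155,350,65,225);q=p[(p[:,2]>.09)&(p[:,2]<.13)];print("pack",rect(q),np.median(q[:,2]))
p=reg(225,270,211,240);q=p[(p[:,2]>.02)&(p[:,2]<.05)];print("lug",rect(q),np.median(q[:,2]),np.nanmax(q[:,2]))
print("lugz",np.round(W[232:262:3,210:240:3,2]*1000).tolist())
p=reg(200,320,425,485);q=p[(p[:,2]>.04)&(p[:,2]<.056)];print("crate",rect(q),len(q))
p=reg(225,290,280,400);q=p[(p[:,2]>.13)];print("jackhousing",rect(q),np.nanmax(q[:,2]),len(q),q.mean(0))
q=p[(p[:,2]>.003)&(p[:,2]<.012)];print("plate",rect(q),len(q))
h=reg(220,260,358,402);q=h[(h[:,2]>.06)];print("grip",rect(q),q[:,2].min(),q[:,2].max())
print("bench z",np.median(W[330:380,100:240,2]))
for nm,W2 in(("top",W),("side",S)):
  pass
for nm,b in dict(packer=(125,158,275,370),roll=(150,200,390,440),meas=(295,335,350,395)).items():
    p=reg(*b);q=p[p[:,2]>.012];print(nm,rect(q),np.nanmax(q[:,2]))
E
python3 - <<'E'
import cv2,numpy as np
im=cv2.imread("pics/top0.png")
a=cv2.resize(im[205:295,200:490],None,fx=2.7,fy=2.7,interpolation=cv2.INTER_CUBIC)
cv2.imwrite("pics/crop0.png",a)
E
```

```text
t0 0.22252002026152606 (array([582.2, 262.4]), 26.9, array([0.5819, 0.2611, 0.2172]), 591)
t1 0.22186584560317546 (array([440.8, 257.5]), 26.6, array([0.4409, 0.2567, 0.217 ]), 614)
ts 0.11961573232620737 (array([ 586.2, -370.3]), 27.2, array([ 0.5857, -0.3689,  0.1144]), 435)
pack ([[308.0, 459.0], [340.0, 187.0], [707.0, 230.0], [674.0, 503.0]], array([507., 345.]), array([369., 274.]), 6.8) 0.10733456861779717
lug ([[476.0, 203.0], [479.0, 156.0], [558.0, 162.0], [555.0, 209.0]], array([517., 182.]), array([79., 47.]), 4.2) 0.03250804157628906 0.047072883358967976
lugz [[39.0, 2.0, -3.0, -4.0, -2.0, 0.0, -2.0, -4.0, 0.0, 4.0], [38.0, 3.0, 3.0, 1.0, 2.0, 30.0, 33.0, -5.0, -4.0, 2.0], [43.0, 28.0, 29.0, 36.0, 30.0, 29.0, 32.0, -1.0, -0.0, -4.0], [47.0, 36.0, 29.0, 31.0, 30.0, 31.0, 31.0, -2.0, -2.0, -2.0], [44.0, 30.0, 26.0, nan, 34.0, 36.0, 36.0, -2.0, 2.0, 0.0], [40.0, 28.0, 33.0, 35.0, 34.0, 36.0, 30.0, 28.0, 1.0, 3.0], [41.0, 32.0, 33.0, 38.0, 38.0, 33.0, 35.0, 31.0, 2.0, 2.0], [44.0, 31.0, 33.0, 34.0, 27.0, 32.0, 33.0, 32.0, 1.0, -1.0], [45.0, 31.0, 35.0, 32.0, 33.0, 33.0, 33.0
[... 435 characters left out ...]
 -247.0], [597.0, -242.0], [588.0, 48.0]], array([ 514., -100.]), array([157., 290.]), 1.7) 1380
grip ([[524.0, -128.0], [551.0, -207.0], [575.0, -199.0], [548.0, -120.0]], array([ 550., -164.]), array([26., 84.]), 18.9) 0.12421347629230606 0.17335110391744246
bench z nan
packer ([[762.0, 48.0], [785.0, -151.0], [832.0, -145.0], [809.0, 54.0]], array([797., -48.]), array([ 47., 200.]), 6.6) 0.02353120428224087
roll ([[659.0, -230.0], [668.0, -329.0], [767.0, -320.0], [758.0, -222.0]], array([ 713., -275.]), array([99., 99.]), 4.9) 0.05424616929873416
meas ([[337.0, -192.0], [364.0, -216.0], [410.0, -164.0], [383.0, -140.0]], array([ 373., -178.]), array([69., 36.]), 48.2) 0.06777968686837099
```

View pics/crop0.png

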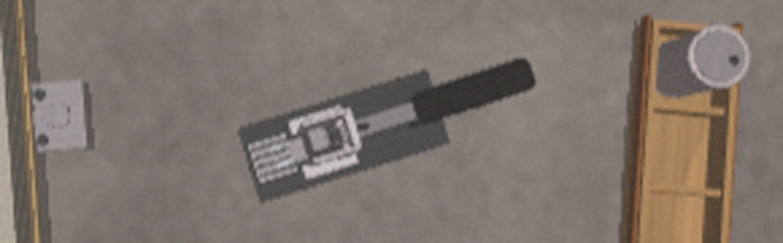

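```bash
python3 - <<'E'
import cv2,numpy as np
im=cv2.imread("pics/top0.png")
z=lambda r0,r1,c0,c1,k:cv2.resize(im[r0:r1,c0:c1],None,fx=k,fy=k,interpolation=cv2.INTER_CUBIC)
o=np.zeros((590,800,3),np.uint8)
a=z(205,315,428,482,5);o[:550,:270]=a
b=z(228,268,208,242,6);o[:240,280:484]=b
c=z(225,285,285,385,5);o[250:550,280:780]=c
cv2.imwrite("pics/crop1.png",o)
E
```

```text
(no output)
```

View pics/crop1.png

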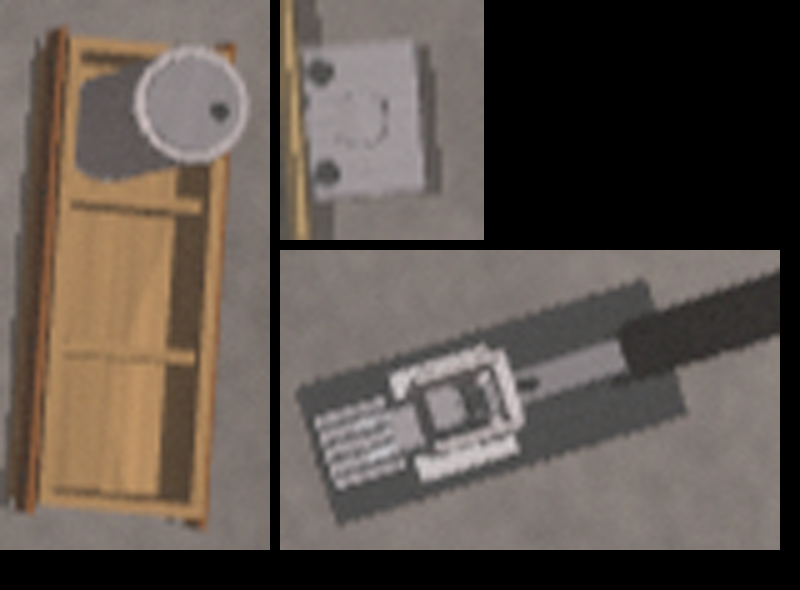

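```bash
cat >> h.py <<'E'
def ray(n,u,v,z):
    c=camera_info(n);K=np.array(c["camera_matrix"]);T=np.linalg.inv(np.array(c["camera_from_world"]))
    d=T[:3,:3]@np.linalg.solve(K,[u,v,1]);o=T[:3,3]
    return (o+d*(z-o[2])/d[2])[:2]
E
python3 - <<'E'
from h import *
def P(x,y,ox,oy,k,c0,r0,z): return ray("top",(x-ox+.5)/k-.5+c0,(y-oy+.5)/k-.5+r0,z)
def show(n,pts,*a):
    q=np.array([P(x,y,*a) for x,y in pts])*1000
    c=q.mean(0);e=[np.round(np.linalg.norm(q[i]-q[i-1])) for i in range(len(q))]
    print(n,np.round(q,0).tolist(),"c",np.round(c,1),"edges",e,"ang",[round(np.degrees(np.arctan2(*(q[i]-q[i-1])[::-1])),1) for i in range(len(q))])
show("crate",[(68,36),(236,46),(205,525),(37,508)],0,0,5,428,205,.05)
show("div",[(70,204),(200,208),(195,358),(65,355)],0,0,5,428,205,.05)
show("lug",[(302,45),(416,40),(425,190),(312,197)],280,0,6,208,228,.032)
show("boss",[(362,118)],280,0,6,208,228,.036)
show("plate",[(297,388),(340,523),(686,410),(645,282)],280,250,5,285,225,.006)
show("house",[(390,375),(418,480),(518,450),(492,346)],280,250,5,285,225,.15)
show("tinS",[(191,104)],0,0,5,428,205,.116)
for c in((166,213),(164,285)):print(ray("top",*c,.218))
E
```

```text
crate [[626.0, -336.0], [624.0, -417.0], [397.0, -401.0], [403.0, -321.0]] c [ 512.4 -368.5] edges [np.float64(223.0), np.float64(81.0), np.float64(227.0), np.float64(80.0)] ang [np.float64(-3.7), np.float64(-91.6), np.float64(176.0), np.float64(85.7)]
div [[546.0, -337.0], [546.0, -399.0], [475.0, -396.0], [475.0, -334.0]] c [ 510.3 -366.5] edges [np.float64(71.0), np.float64(62.0), np.float64(71.0), np.float64(62.0)] ang [np.float64(-1.8), np.float64(-90.1), np.float64(177.9), np.float64(90.2)]
lug [[556.0, 208.0], [559.0, 163.0], [500.0, 157.0], [496.0, 201.0]] c [527.7 182.5] edges [np.float64(60.0), np.float64(45.0), np.float64(59.0), np.float64(44.0)] ang [np.float64(6.4), np.float64(-85.8), np.float64(-174.2), np.float64(95.2)]
boss [[527.0, 183.0]] c [527.4 182.5] edges [np.float64(0.0)] ang [np.float64(0.0)]
plate [[522.0, 26.0], [457.0, 3.0], [516.0, -164.0], [579.0, -143.0]] c [518.4 -69.3] edges [np.float64(178.0), np.float64(69.0), np.float64(178.0), np.float64(66.0)] ang [np.float64(108.6), np.float64(-160.6), np.float64(-70.5), np.float64(18.8)]
house [[521.0, -16.0], [477.0, -29.0], [491.0, -71.0], [535.0, -59.0]] c [505.9 -43.9] edges [np.float64(45.0), np.float64(46.0), np.float64(44.0), np.float64(45.0)] ang [np.float64(107.5), np.float64(-163.5), np.float64(-71.8), np.float64(15.4)]
tinS [[587.0, -369.0]] c [ 586.9 -369. ] edges [np.float64(0.0)] ang [np.float64(0.0)]
[0.58038216 0.259561  ]
[0.44152372 0.25577143]
```

The measured sizes agree with those given: crate 225x80, lug 60x45, plate 178x68. From these the crate centre is about (0.512,-0.367), the lift point about (0.527,0.183), the jack origin about (0.512,-0.050) with a heading of 109°, and the tins are at (0.581,0.261) and (0.441,0.257). I start by squaring up the tool and raising it.

```bash
python3 -m jog '[[0,0,-4,0,0,6,1],[0,0,-8,0,0,12,1],[0,0,-11,0,0,16.9,1],[0,0,-11,0,0,16.9,1]]'; python3 - <<'E'
from h import *
s=observe();print(np.round(s["position"],4),np.round(R.from_quat(s["tool_rot"]).as_matrix(),3).tolist())
E
```

```text
time: 0.43
position: [0.1678, -0.5527, 0.3308]
tool_rot: [1.0, -0.001, 0.002, 0.006]
wrist_force: [0.1, -0.3, 0.6]
opening: 1.004
gripper_force: 0.0
[ 0.1678 -0.5527  0.3308] [[1.0, -0.003, 0.004], [-0.003, -1.0, -0.012], [0.004, 0.012, -1.0]]
```

```bash
python3 -m jog '[[41.3,-81.4,0,0,0,0,1],[41.3,-81.4,0,0,0,0,1],[41.3,-81.4,0,0,0,0,1],[41.3,-81.4,0,0,0,0,1],[41.3,-81.4,0,0,0,0,1],[41.3,-81.4,0,0,0,0,1],[41.3,-81.4,0,0,0,0,1],[41.3,-81.4,0,0,0,0,1]]'
```

```text
time: 1.1
position: [0.318, -0.2508, 0.3233]
tool_rot: [1.0, -0.0, -0.0, -0.0]
wrist_force: [1.2, 0.2, -0.6]
opening: 0.996
gripper_force: 0.0
```

```bash
python3 -m jog '[[26.2,-51.6,0,0,0,0,1],[26.2,-51.6,0,0,0,0,1],[26.2,-51.6,0,0,0,0,1],[26.2,-51.6,0,0,0,0,1],[26.2,-51.6,0,0,0,0,1],[26.2,-51.6,0,0,0,0,1],[26.2,-51.6,0,0,0,0,1],[26.2,-51.6,0,0,0,0,1]]'; python3 -m jog '[[11.2,-22,0,0,0,0,1],[11.2,-22,0,0,0,0,1],[11.2,-22,0,0,0,0,1],[11.2,-22,0,0,0,0,1],[11.2,-22,0,0,0,0,1],[11.2,-22,0,0,0,0,1],[11.2,-22,0,0,0,0,1],[11.2,-22,0,0,0,0,1]]'
```

```text
time: 1.77
position: [0.469, 0.0464, 0.3232]
tool_rot: [1.0, 0.001, -0.0, 0.0]
wrist_force: [1.3, -0.6, 0.1]
opening: 0.999
gripper_force: 0.0
time: 2.43
position: [0.581, 0.2657, 0.3213]
tool_rot: [1.0, 0.001, -0.002, 0.001]
wrist_force: [-0.3, 0.1, -0.2]
opening: 1.001
gripper_force: 0.0
```

```bash
python3 -m jog '[[0,0,4,0,0,0,1],[0,0.3,8,0,0,0,1],[0,0.3,12,0,0,0,1],[0,0.3,15.2,0,0,0,1],[0,0.3,15.2,0,0,0,1],[0,0.3,15.2,0,0,0,1]]' && python3 -m jog '[[0,0,0,0,0,0,-1],[0,0,0,0,0,0,-1],[0,0,0,0,0,0,-1],[0,0,0,0,0,0,-1],[0,0,0,0,0,0,-1],[0,0,0,0,0,0,-1]]'
```

```text
time: 2.93
position: [0.5798, 0.2596, 0.1712]
tool_rot: [1.0, -0.001, -0.002, 0.001]
wrist_force: [1.3, 0.2, 1.4]
opening: 1.002
gripper_force: 0.0
time: 3.43
position: [0.5811, 0.2614, 0.1726]
tool_rot: [1.0, -0.0, 0.001, -0.0]
wrist_force: [-1.1, 2.5, 0.6]
opening: 0.591
gripper_force: 0.6
```

```bash
python3 -m jog '[[0,0,0,0,0,0,-1],[0,0,0,0,0,0,-1],[0,0,-2,0,0,0,-1],[0,0,-6,0,0,0,-1],[0,0,-10,0,0,0,-1],[0,0,-14,0,0,0,-1],[0,0,-15,0,0,0,-1],[0,0,-15,0,0,0,-1]]' && python3 -m jog '[[-6.9,62.8,0,0,0,0,-1],[-6.9,62.8,0,0,0,0,-1],[-6.9,62.8,0,0,0,0,-1],[-6.9,62.8,0,0,0,0,-1],[-6.9,62.8,0,0,0,0,-1],[-6.9,62.8,0,0,0,0,-1],[-6.9,62.8,0,0,0,0,-1],[-6.9,62.8,0,0,0,0,-1]]'
```

```text
time: 4.1
position: [0.5821, 0.2616, 0.3253]
tool_rot: [1.0, -0.0, 0.003, -0.001]
wrist_force: [-0.3, 0.3, -3.4]
opening: 0.569
gripper_force: 29.9
time: 4.77
position: [0.5424, -0.0718, 0.3184]
tool_rot: [1.0, 0.0, -0.003, -0.0]
wrist_force: [1.6, -0.2, -2.7]
opening: 0.564
gripper_force: 29.9
```

```bash
python3 -m jog '[[-3,29.6,0,0,0,0,-1],[-3,29.6,0,0,0,0,-1],[-3,29.6,0,0,0,0,-1],[-3,29.6,0,0,0,0,-1],[-3,29.6,0,0,0,0,-1],[-3,29.6,0,0,0,0,-1],[-3,29.6,0,0,0,0,-1],[-3,29.6,0,0,0,0,-1]]' && python3 -m jog '[[0,0,4,0,0,0,-1],[0,0,8,0,0,0,-1],[0,0,12,0,0,0,-1],[0,0,15,0,0,0,-1],[0,0,15,0,0,0,-1],[0,0,15,0,0,0,-1]]'
```

```text
time: 5.43
position: [0.5118, -0.3724, 0.3168]
tool_rot: [1.0, -0.003, -0.004, 0.0]
wrist_force: [-0.3, 0.5, -3.5]
opening: 0.569
gripper_force: 29.9
time: 5.93
position: [0.5126, -0.3647, 0.1684]
tool_rot: [1.0, -0.0, -0.003, -0.002]
wrist_force: [1.0, -0.1, -2.2]
opening: 0.565
gripper_force: 29.9
```

```bash
python3 - <<'E'
from h import *
print(np.round(observe()["position"],4))
im,d=grab("top");im2,_=grab("side")
k=lambda im,r0,r1,c0,c1:cv2.resize(im[r0:r1,c0:c1,::-1],(390,390*(r1-r0)//(c1-c0)))
a=k(im,190,330,400,540);b=k(im2,120,260,350,490)
cv2.imwrite("pics/p1.png",np.hstack([a,b]))
np.savez("t1.npz",W=world("top",d))
E
```

```text
[ 0.5126 -0.3647  0.1684]
```

View pics/p1.png

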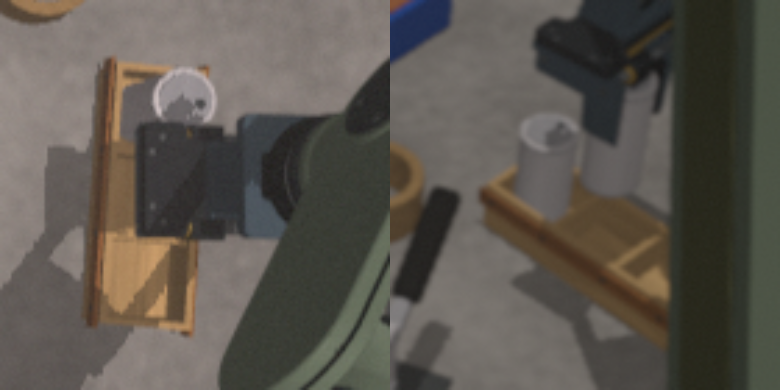

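Left half: the tin hangs over the middle cell, clear of the stored tin at (185,98). Right half: the tin's underside is over the cell between the dividers. I lower it now.

```bash
python3 -m jog '[[0,0.2,3,0,0,0,-1],[0,0.2,5.5,0,0,0,-1],[0,0.2,7.5,0,0,0,-1],[0,0.2,9,0,0,0,-1],[0,0.2,9.4,0,0,0,-1],[0,0.2,9.4,0,0,0,-1]]'
```

```text
time: 6.53
position: [0.5151, -0.3685, 0.0789]
tool_rot: [1.0, -0.0, 0.001, 0.0]
wrist_force: [-0.1, -0.3, -2.2]
opening: 0.567
gripper_force: 29.9
```

```bash
python3 -m jog '[[0,0,0.2,0,0,0,-1],[0,0,0.2,0,0,0,-1],[0,0,0.2,0,0,0,-1]]'; python3 -m jog '[[0,0,0.2,0,0,0,-1],[0,0,0.2,0,0,0,-1],[0,0,0.2,0,0,0,-1]]'
```

```text
time: 6.78
position: [0.5153, -0.3688, 0.0776]
tool_rot: [1.0, -0.0, 0.001, 0.001]
wrist_force: [0.5, 0.8, -3.0]
opening: 0.567
gripper_force: 29.9
time: 7.03
position: [0.5144, -0.3682, 0.0742]
tool_rot: [1.0, -0.0, 0.0, 0.0]
wrist_force: [-0.1, 0.3, -3.6]
opening: 0.566
gripper_force: 29.9
```

```bash
python3 -m jog '[[0,0,0.2,0,0,0,-1],[0,0,0.2,0,0,0,-1],[0,0,0.2,0,0,0,-1]]'; python3 -m jog '[[0,0,0.15,0,0,0,-1],[0,0,0.15,0,0,0,-1],[0,0,0.15,0,0,0,-1]]'
```

```text
time: 7.28
position: [0.5143, -0.368, 0.0717]
tool_rot: [1.0, -0.0, -0.0, -0.0]
wrist_force: [0.2, -0.3, -2.1]
opening: 0.567
gripper_force: 29.9
time: 7.53
position: [0.5146, -0.3682, 0.0705]
tool_rot: [1.0, -0.0, 0.0, 0.0]
wrist_force: [0.0, 0.3, -2.3]
opening: 0.568
gripper_force: 29.9
```

```bash
python3 -m jog '[[0,0,0.15,0,0,0,-1],[0,0,0.15,0,0,0,-1],[0,0,0.15,0,0,0,-1]]'; python3 -m jog '[[0,0,0.1,0,0,0,-1],[0,0,0.1,0,0,0,-1],[0,0,0.1,0,0,0,-1]]'
```

```text
time: 7.78
position: [0.5147, -0.3682, 0.0705]
tool_rot: [1.0, -0.0, 0.001, 0.0]
wrist_force: [-0.4, 1.3, 4.6]
opening: 0.561
gripper_force: 30.0
time: 8.03
position: [0.5148, -0.3682, 0.0704]
tool_rot: [1.0, -0.0, 0.001, 0.0]
wrist_force: [-2.0, 1.5, 10.3]
opening: 0.567
gripper_force: 30.0
```

The tin is on the floor (force is up, z 0.0704). Release it, rise, and go for tin1.

```bash
python3 -m jog '[[0,0,-0.1,0,0,0,1],[0,0,-0.1,0,0,0,1],[0,0,-0.1,0,0,0,1],[0,0,-0.1,0,0,0,1],[0,0,-0.1,0,0,0,1],[0,0,-0.1,0,0,0,1]]' && python3 -m jog '[[0,0,-4,0,0,0,1],[0,0,-8,0,0,0,1],[0,0,-12,0,0,0,1],[0,0,-16,0,0,0,1],[0,0,-20,0,0,0,1],[0,0,-24,0,0,0,1],[0,0,-25,0,0,0,1]]' && python3 -m jog '[[-7.4,-62.5,0,0,0,0,1],[-7.4,-62.5,0,0,0,0,1],[-7.4,-62.5,0,0,0,0,1],[-7.4,-62.5,0,0,0,0,1],[-7.4,-62.5,0,0,0,0,1],[-7.4,-62.5,0,0,0,0,1],[-7.4,-62.5,0,0,0,0,1],[-7.4,-62.5,0,0,0,0,1]]'
```

```text
time: 8.53
position: [0.5144, -0.3682, 0.0687]
tool_rot: [1.0, -0.0, -0.0, -0.0]
wrist_force: [0.5, 0.2, -0.0]
opening: 0.972
gripper_force: 0.0
time: 9.12
position: [0.5162, -0.3694, 0.3267]
tool_rot: [1.0, -0.0, 0.005, 0.004]
wrist_force: [0.3, 0.2, -0.1]
opening: 1.001
gripper_force: 0.0
time: 9.78
position: [0.4745, -0.0353, 0.3186]
tool_rot: [1.0, -0.0, -0.0, -0.0]
wrist_force: [0.4, 0.0, -0.1]
opening: 1.0
gripper_force: 0.0
```

```bash
python3 -m jog '[[-3.4,-29.4,0,0,0,0,1],[-3.4,-29.4,0,0,0,0,1],[-3.4,-29.4,0,0,0,0,1],[-3.4,-29.4,0,0,0,0,1],[-3.4,-29.4,0,0,0,0,1],[-3.4,-29.4,0,0,0,0,1],[-3.4,-29.4,0,0,0,0,1],[-3.4,-29.4,0,0,0,0,1]]' && python3 -m jog '[[0,0,0,0,0,0,1],[0,0,0,0,0,0,1]]'
```

```text
time: 10.45
position: [0.44, 0.2628, 0.318]
tool_rot: [1.0, 0.003, -0.001, -0.002]
wrist_force: [-0.1, -0.3, -0.7]
opening: 0.997
gripper_force: 0.0
time: 10.62
position: [0.4412, 0.2566, 0.3184]
tool_rot: [1.0, 0.0, -0.0, 0.001]
wrist_force: [-0.6, -0.5, -1.0]
opening: 1.006
gripper_force: 0.0
```

```bash
python3 -m jog '[[0,0,4,0,0,0,1],[0,0,8,0,0,0,1],[0,0,12,0,0,0,1],[0,0,14.6,0,0,0,1],[0,0,14.6,0,0,0,1],[0,0,14.6,0,0,0,1]]' && python3 -m jog '[[0,0,0,0,0,0,-1],[0,0,0,0,0,0,-1],[0,0,0,0,0,0,-1],[0,0,0,0,0,0,-1],[0,0,0,0,0,0,-1],[0,0,0,0,0,0,-1],[0,0,0,0,0,0,-1],[0,0,0,0,0,0,-1]]' && python3 -m jog '[[0,0,-2,0,0,0,-1],[0,0,-6,0,0,0,-1],[0,0,-10,0,0,0,-1],[0,0,-14,0,0,0,-1],[0,0,-15,0,0,0,-1],[0,0,-15,0,0,0,-1]]'
```

```text
time: 11.12
position: [0.4414, 0.2552, 0.1726]
tool_rot: [1.0, -0.001, -0.001, 0.001]
wrist_force: [0.6, -0.1, 0.6]
opening: 1.0
gripper_force: 0.0
time: 11.78
position: [0.4415, 0.2572, 0.1733]
tool_rot: [1.0, -0.0, 0.0, -0.0]
wrist_force: [-0.8, 0.8, 2.8]
opening: 0.567
gripper_force: 30.0
time: 12.28
position: [0.4425, 0.2576, 0.3257]
tool_rot: [1.0, -0.0, 0.003, -0.001]
wrist_force: [-0.2, 0.3, -4.5]
opening: 0.567
gripper_force: 30.0
```

```bash
python3 -m jog '[[-0.2,62,0,0,0,0,-1],[-0.2,62,0,0,0,0,-1],[-0.2,62,0,0,0,0,-1],[-0.2,62,0,0,0,0,-1],[-0.2,62,0,0,0,0,-1],[-0.2,62,0,0,0,0,-1],[-0.2,62,0,0,0,0,-1],[-0.2,62,0,0,0,0,-1]]' && python3 -m jog '[[0,28.6,0,0,0,0,-1],[0,28.6,0,0,0,0,-1],[0,28.6,0,0,0,0,-1],[0,28.6,0,0,0,0,-1],[0,28.6,0,0,0,0,-1],[0,28.6,0,0,0,0,-1],[0,28.6,0,0,0,0,-1],[0,28.6,0,0,0,0,-1]]' && python3 -m jog '[[0,0,4,0,0,0,-1],[0,0,8,0,0,0,-1],[0,0,12,0,0,0,-1],[0,0,16,0,0,0,-1],[0,0,16,0,0,0,-1],[0,0,16,0,0,0,-1]]'
```

```text
time: 12.95
position: [0.4383, -0.0781, 0.3199]
tool_rot: [1.0, 0.0, -0.003, -0.001]
wrist_force: [1.3, -0.2, -2.7]
opening: 0.56
gripper_force: 30.0
time: 13.62
position: [0.4386, -0.3683, 0.3179]
tool_rot: [1.0, -0.003, -0.003, -0.0]
wrist_force: [0.8, 0.0, -2.4]
opening: 0.564
gripper_force: 30.0
time: 14.12
position: [0.4381, -0.3604, 0.1595]
tool_rot: [1.0, -0.0, -0.003, -0.003]
wrist_force: [0.2, -1.1, -2.4]
opening: 0.567
gripper_force: 30.0
```

```bash
python3 -m jog '[[0.2,0.2,3,0,0,0,-1],[0.2,0.2,5.5,0,0,0,-1],[0.2,0.2,7.5,0,0,0,-1],[0.2,0.2,8.5,0,0,0,-1],[0.2,0.2,8.5,0,0,0,-1],[0.2,0.2,8.5,0,0,0,-1],[0.2,0.2,8.5,0,0,0,-1],[0.2,0.2,8.5,0,0,0,-1]]'; python3 -m jog '[[0,0,0.2,0,0,0,-1],[0,0,0.2,0,0,0,-1],[0,0,0.2,0,0,0,-1]]'
```

```text
time: 14.78
position: [0.4433, -0.3654, 0.08]
tool_rot: [1.0, -0.0, 0.002, 0.001]
wrist_force: [-0.0, -0.6, -3.8]
opening: 0.567
gripper_force: 30.0
time: 15.03
position: [0.4422, -0.3645, 0.0763]
tool_rot: [1.0, -0.0, 0.0, 0.0]
wrist_force: [-0.2, -0.1, -3.1]
opening: 0.567
gripper_force: 30.0
```

```bash
python3 -m jog '[[0,0,0.3,0,0,0,-1],[0,0,0.3,0,0,0,-1],[0,0,0.3,0,0,0,-1],[0,0,0.3,0,0,0,-1]]'; python3 -m jog '[[0,0,0.2,0,0,0,-1],[0,0,0.2,0,0,0,-1],[0,0,0.2,0,0,0,-1]]';python3 -m jog '[[0,0,0.1,0,0,0,-1],[0,0,0.1,0,0,0,-1],[0,0,0.1,0,0,0,-1]]'
```

```text
time: 15.37
position: [0.4421, -0.3644, 0.0728]
tool_rot: [1.0, -0.0, -0.0, -0.0]
wrist_force: [-0.4, 0.0, -3.2]
opening: 0.567
gripper_force: 30.0
time: 15.62
position: [0.4424, -0.3646, 0.0713]
tool_rot: [1.0, -0.0, 0.0, 0.0]
wrist_force: [-0.5, -0.5, 0.9]
opening: 0.565
gripper_force: 30.0
time: 15.87
position: [0.4425, -0.3646, 0.0713]
tool_rot: [1.0, -0.0, 0.001, 0.0]
wrist_force: [-2.1, 1.5, 5.5]
opening: 0.567
gripper_force: 30.0
```

```bash
python3 -m jog '[[0,0,-0.1,0,0,0,1],[0,0,-0.1,0,0,0,1],[0,0,-0.1,0,0,0,1],[0,0,-0.1,0,0,0,1],[0,0,-0.1,0,0,0,1],[0,0,-0.1,0,0,0,1]]' && python3 -m jog '[[0,0,-4,0,0,0,1],[0,0,-8,0,0,0,1],[0,0,-12,0,0,0,1],[0,0,-16,0,0,0,1],[0,0,-20,0,0,0,1],[0,0,-20,0,0,0,1]]' && python3 -m jog '[[7,-31.4,0,0,0,-108.8,1],[7,-31.4,0,0,0,-108.8,1],[7,-31.4,0,0,0,-108.8,1],[7,-31.4,0,0,0,-108.8,1],[7,-31.4,0,0,0,-108.8,1],[7,-31.4,0,0,0,-108.8,1],[7,-31.4,0,0,0,-108.8,1],[7,-31.4,0,0,0,-108.8,1]]'; python3 - <<'E'
from h import *
s=observe();print(np.round(R.from_quat(s["tool_rot"]).as_matrix()[:2,:2],3).tolist(),s["qpos"])
E
```

```text
time: 16.37
position: [0.4421, -0.3645, 0.0708]
tool_rot: [1.0, -0.0, -0.0, -0.0]
wrist_force: [0.1, 0.5, -0.1]
opening: 0.972
gripper_force: 0.0
time: 16.87
position: [0.4451, -0.3669, 0.28]
tool_rot: [1.0, -0.0, 0.006, 0.006]
wrist_force: [1.3, -0.8, 0.4]
opening: 1.001
gripper_force: 0.0
time: 17.53
position: [0.5123, -0.0473, 0.2708]
tool_rot: [0.876, 0.483, 0.0, -0.0]
wrist_force: [-0.4, -0.1, 0.6]
opening: 1.001
gripper_force: 0.0
[[0.534, 0.845], [0.845, -0.534]] [-1.15076114e-01  1.91528175e-01  1.59745454e+00  1.02482838e-03
  1.35242145e+00  4.48020557e-01]
```

```bash
python3 -m jog '[[0,0,0,0,0,-51.1,1],[0,0,0,0,0,-51.1,1],[0,0,0,0,0,-51.1,1],[0,0,0,0,0,-51.1,1],[0,0,0,0,0,-51.1,1],[0,0,0,0,0,-51.1,1],[0,0,0,0,0,-51.1,1],[0,0,0,0,0,-51.1,1]]'; python3 - <<'E'
from h import *
s=observe();M=R.from_quat(s["tool_rot"]).as_matrix();print(np.round(s["position"],4),np.degrees(np.arctan2(M[1,0],M[0,0])))
im,d=grab("top");im2,d2=grab("side")
W=world("top",d)
np.savez("t2.npz",W=W,S=world("side",d2),im2=im2)
z=lambda im,r0,r1,c0,c1,k:cv2.resize(im[r0:r1,c0:c1,::-1],None,fx=k,fy=k,interpolation=cv2.INTER_CUBIC)
o=np.zeros((600,800,3),np.uint8)
a=z(im,190,320,400,500,2);o[:a.shape[0],:a.shape[1]]=a
b=z(im2,180,320,290,390,4);o[:b.shape[0],210:210+b.shape[1]]=b
cv2.imwrite("pics/p2.png",o)
E
```

```text
time: 18.2
position: [0.5121, -0.0504, 0.2706]
tool_rot: [0.584, 0.812, -0.0, -0.0]
wrist_force: [-0.5, -1.0, -0.5]
opening: 0.997
gripper_force: 0.0
[ 0.5121 -0.0504  0.2706] 108.54330577542173
```

View pics/p2.png

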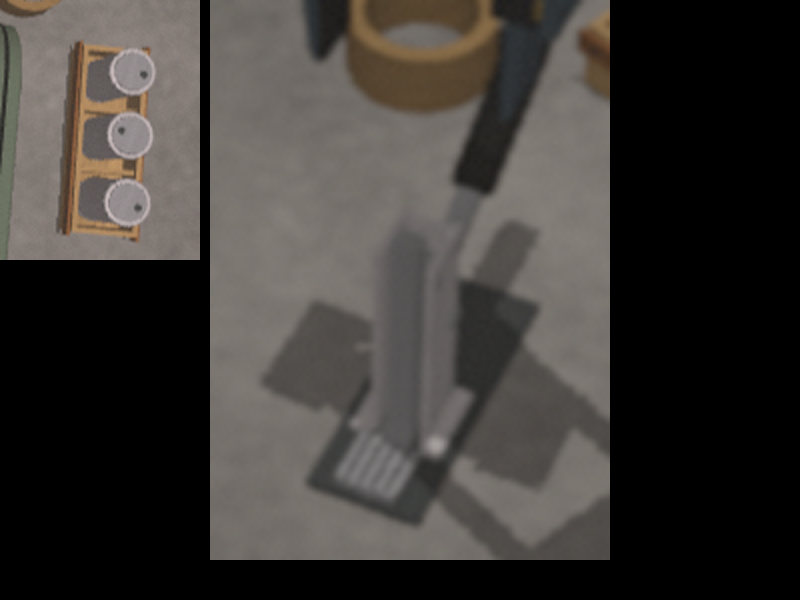

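All three tins stand in their cells: top crop (132,72), (130,135) and (127,202). The side crop shows the jack plate's front corners at (306,484) and (421,524), and a back corner at (540,305). I use these to cross-check the jack pose.

```bash
python3 - <<'E'
from h import *
P=lambda x,y,z:ray("side",(x-210+.5)/4-.5+290,(y+.5)/4-.5+180,z)
q=np.array([P(306,484,.006),P(421,524,.006),P(540,305,.006)])*1000
print(np.round(q),[np.linalg.norm(q[i+1]-q[i]) for i in(0,1)])
d=(q[1]-q[2]);d/=np.linalg.norm(d);print("head",np.degrees(np.arctan2(d[1],d[0])),"origin",(q[0]+q[1])/2-70*d, (q[0]+q[2])/2+20*d)
S=np.load("t2.npz")["S"][225:300,315:355].reshape(-1,3);S=S[(S[:,2]>.08)&(S[:,2]<.14)]
u=np.array([-.32,.947]);v=np.array([-.947,-.32]);r=S[:,:2]-[.512,-.05]
print(len(S),np.percentile(r@u,[5,25,50,75,95]).round(3),np.percentile(r@v,[5,25,50,75,95]).round(3))
E
```

```text
[[ 519.   27.]
 [ 454.    2.]
 [ 514. -166.]] [np.float64(69.4064387012388), np.float64(178.67639972850273)]
head 109.60100343095274 origin [510.37700548 -51.59294686] [510.15499266 -50.969497  ]
469 [-0.064 -0.009  0.012  0.016  0.018] [-0.013 -0.003  0.006  0.017  0.019]
```

```bash
python3 -m jog '[[0,0,4,0,0,-0.6,1],[0,0,8,0,0,-0.6,1],[0,0,12,0,0,-0.6,1],[0,0,15,0,0,-0.6,1],[0,0,16.3,0,0,-0.6,1],[0,0,16.3,0,0,-0.6,1],[0,0,16.3,0,0,-0.6,1]]' && python3 -m jog '[[0,0,0,0,0,0,-1],[0,0,0,0,0,0,-1],[0,0,0,0,0,0,-1],[0,0,0,0,0,0,-1],[0,0,0,0,0,0,-1],[0,0,0,0,0,0,-1],[0,0,0,0,0,0,-1],[0,0,0,0,0,0,-1]]'&& python3 -m jog '[[0,0,0,0,0,0,-1],[0,0,0,0,0,0,-1],[0,0,0,0,0,0,-1]]'
```

```text
time: 18.88
position: [0.5122, -0.0504, 0.1077]
tool_rot: [0.581, 0.814, -0.0, -0.0]
wrist_force: [-0.1, -0.6, 0.3]
opening: 1.0
gripper_force: 0.0
time: 19.55
position: [0.5122, -0.0505, 0.108]
tool_rot: [0.581, 0.814, -0.0, 0.0]
wrist_force: [0.3, 0.3, 0.0]
opening: 0.446
gripper_force: 0.0
time: 19.8
position: [0.5118, -0.0505, 0.1079]
tool_rot: [0.581, 0.814, -0.0, -0.0]
wrist_force: [-1.9, -0.3, -0.1]
opening: 0.376
gripper_force: 30.0
```

Gripped at 34 mm. Lift it slightly and bring it to a point 60 mm short of the lift point, turned to the lug's heading.

```bash
python3 -m jog '[[0,0,-0.8,0,0,0,-1],[0,0,-1.5,0,0,0,-1],[0,0,-1.5,0,0,0,-1],[0,0,-1.5,0,0,0,-1]]'; python3 -m jog '[[2.2,1.3,0,0,0,2.6,-1],[4.4,2.6,0,0,0,5.2,-1],[6.6,4,0,0,0,7.8,-1],[8.8,5.3,0,0,0,10.4,-1],[11,6.6,0,0,0,12.8,-1],[11,6.6,0,0,0,12.8,-1],[11,6.6,0,0,0,12.8,-1],[11,6.6,0,0,0,12.8,-1]]'; python3 - <<'E'
from h import *
s=observe();M=R.from_quat(s["tool_rot"]).as_matrix();print(np.round(s["position"],4),np.degrees(np.arctan2(M[1,0],M[0,0])),M[:,2])
im,d=grab("top");im2,d2=grab("side")
z=lambda im,r0,r1,c0,c1,k:cv2.resize(im[r0:r1,c0:c1,::-1],None,fx=k,fy=k,interpolation=cv2.INTER_CUBIC)
o=np.zeros((600,800,3),np.uint8)
a=z(im,210,310,200,330,3);o[:a.shape[0],:a.shape[1]]=a
b=z(im2,210,360,240,340,4);o[:b.shape[0],400:400+b.shape[1]]=b
cv2.imwrite("pics/p3.png",o)
E
```

```text
time: 20.13
position: [0.5123, -0.0504, 0.1229]
tool_rot: [0.581, 0.814, 0.0, 0.0]
wrist_force: [0.8, -0.6, -9.2]
opening: 0.37
gripper_force: 30.0
time: 20.8
position: [0.5381, 0.0749, 0.1222]
tool_rot: [0.667, 0.745, -0.001, -0.0]
wrist_force: [0.2, 0.8, -9.8]
opening: 0.373
gripper_force: 30.0
[0.5381 0.0749 0.1222] 96.2557557158555 [-1.93225608e-03 -9.53970983e-04 -9.99997678e-01]
```

View pics/p3.png

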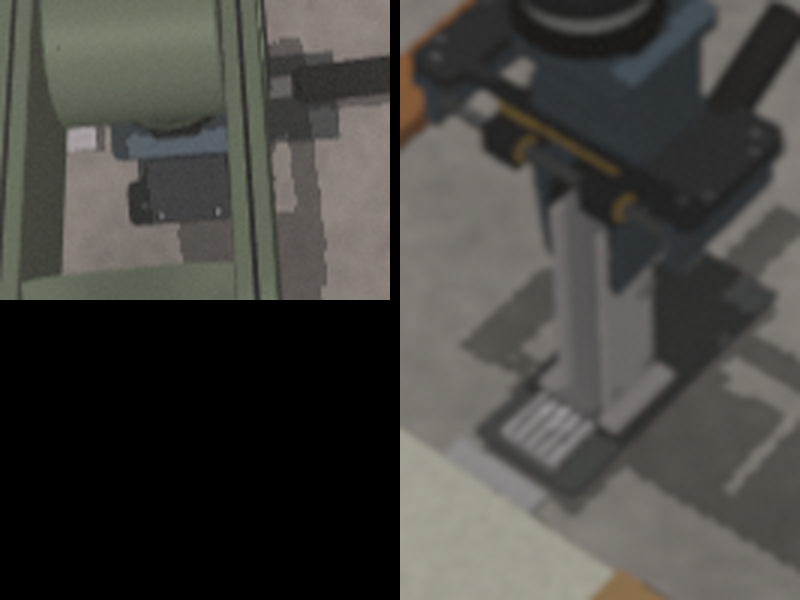

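The side crop shows the plate's front corners at (482,430) and (575,490), the saddle centre at about (548,430), and the lug's end edge from (450,445) to (540,505). The jack is upright and nearly in line with the lug, so I compute the remaining offsets.

```bash
python3 - <<'E'
from h import *
P=lambda x,y,z:ray("side",(x-400+.5)/4-.5+240,(y+.5)/4-.5+210,z)*1000
lift=np.array([527,183.]);u=np.array([-.108,.994]);v=np.array([-.994,-.108])
for n,p in dict(front=(P(482,430,.021)+P(575,490,.021))/2,f1=P(482,430,.021),f2=P(575,490,.021),back=P(775,298,.021),saddle=P(548,430,.0295),lug1=P(450,445,.032),lug2=P(540,505,.032)).items(): print(n,p.round(1),"along",((p-lift)@u).round(1),"left",((p-lift)@v).round(1))
E
```

```text
front [529.8 142.8] along -40.3 left 1.6
f1 [561.9 146.9] along -39.7 left -30.8
f2 [497.6 138.7] along -40.9 left 34.0
back [512.2 -29.6] along -209.7 left 37.7
saddle [531.5 126. ] along -57.1 left 1.6
lug1 [560.1 170.1] along -16.4 left -31.5
lug2 [497.8 162.7] along -17.0 left 31.2
```

```bash
python3 -m jog '[[0,0,0.6,0,0,0,-1],[0,0,1.0,0,0,0,-1],[0,0,1.0,0,0,0,-1],[0,0,1.0,0,0,0,-1]]'; python3 -m jog '[[1,0,0,0,0,0,-1],[2,0,0,0,0,0,-1],[3,0,0,0,0,0,-1],[4,0,0,0,0,0,-1],[5,0,0,0,0,0,-1],[6,0,0,0,0,0,-1],[6,0,0,0,0,0,-1],[6,0,0,0,0,0,-1]]'
```

```text
time: 21.23
position: [0.5383, 0.0746, 0.1123]
tool_rot: [0.668, 0.744, -0.001, -0.0]
wrist_force: [0.1, -0.4, -9.0]
opening: 0.37
gripper_force: 30.0
time: 21.9
position: [0.5322, 0.1355, 0.1129]
tool_rot: [0.667, 0.745, -0.0, 0.0]
wrist_force: [0.2, 0.5, -9.1]
opening: 0.373
gripper_force: 30.0
```

```bash
python3 -m jog '[[0,0,0.3,0,0,0,-1],[0,0,0.4,0,0,0,-1],[0,0,0.4,0,0,0,-1],[0,0,0.4,0,0,0,-1]]'; python3 -m jog '[[0,0,0.1,0,0,0,-1],[0,0,0.1,0,0,0,-1],[0,0,0.1,0,0,0,-1]]'
```

```text
time: 22.23
position: [0.533, 0.1354, 0.1103]
tool_rot: [0.668, 0.744, 0.001, 0.0]
wrist_force: [-1.6, 4.9, 2.1]
opening: 0.372
gripper_force: 30.0
time: 22.48
position: [0.5331, 0.1359, 0.1098]
tool_rot: [0.669, 0.744, 0.002, -0.0]
wrist_force: [-1.9, 6.8, 4.5]
opening: 0.372
gripper_force: 30.0
```

```bash
python3 - <<'E'
from h import *
im,d=grab("top");im2,d2=grab("side")
z=lambda im,r0,r1,c0,c1,k:cv2.resize(im[r0:r1,c0:c1,::-1],None,fx=k,fy=k,interpolation=cv2.INTER_CUBIC)
o=np.zeros((600,800,3),np.uint8)
a=z(im,210,310,200,330,3);o[:a.shape[0],:a.shape[1]]=a
b=z(im2,230,360,220,320,4);o[:b.shape[0],400:400+b.shape[1]]=b
cv2.imwrite("pics/p4.png",o)
E
```

```text
(no output)
```

View pics/p4.png

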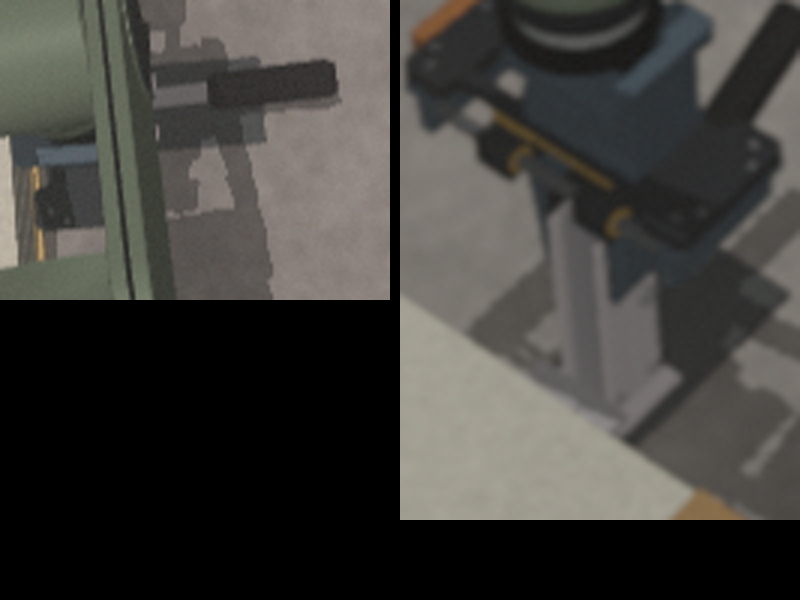

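The jack is down with its saddle under the lug. It touched about 2 mm high, so it probably hangs slightly tilted in the grip. I release it so it settles flat, rise, and check.

```bash
python3 -m jog '[[0,0,-0.1,0,0,0,-0.1],[0,0,-0.1,0,0,0,-0.1],[0,0,-0.1,0,0,0,-0.1],[0,0,-0.1,0,0,0,0.5],[0,0,-0.1,0,0,0,1],[0,0,-0.1,0,0,0,1],[0,0,-0.1,0,0,0,1],[0,0,-0.1,0,0,0,1]]'; python3 -m jog '[[0,0,-3,0,0,0,1],[0,0,-6,0,0,0,1],[0,0,-10,0,0,0,1],[-4,0,-13,0,0,0,1],[-8,0,-15,0,0,0,0],[-12,0,-15,0,0,0,-1],[-16,0,-15,0,0,0,-1],[-20,0,-15,0,0,0,-1]]'; python3 -m jog '[[-4,0,0,0,0,0,-1],[-8,0,0,0,0,0,-1],[-8,0,0,0,0,0,-1],[-8,0,0,0,0,0,-1]]'
python3 - <<'E'
from h import *
im,d=grab("top");im2,d2=grab("side")
z=lambda im,r0,r1,c0,c1,k:cv2.resize(im[r0:r1,c0:c1,::-1],None,fx=k,fy=k,interpolation=cv2.INTER_CUBIC)
o=np.zeros((600,800,3),np.uint8)
a=z(im,215,285,205,335,3);o[:a.shape[0],:a.shape[1]]=a
b=z(im2,230,360,220,320,4);o[:b.shape[0],400:400+b.shape[1]]=b
cv2.imwrite("pics/p5.png",o)
E
```

```text
time: 23.25
position: [0.5324, 0.1346, 0.1088]
tool_rot: [0.668, 0.744, -0.0, 0.0]
wrist_force: [-0.4, -0.5, 0.8]
opening: 0.786
gripper_force: 0.0
time: 23.92
position: [0.5536, -0.0607, 0.26]
tool_rot: [0.668, 0.745, 0.001, 0.001]
wrist_force: [0.6, -0.4, 0.1]
opening: 0.74
gripper_force: 0.0
time: 24.25
position: [0.5618, -0.1404, 0.2584]
tool_rot: [0.669, 0.743, -0.0, -0.0]
wrist_force: [-0.6, 0.4, 0.0]
opening: 0.447
gripper_force: 0.0
```

View pics/p5.png

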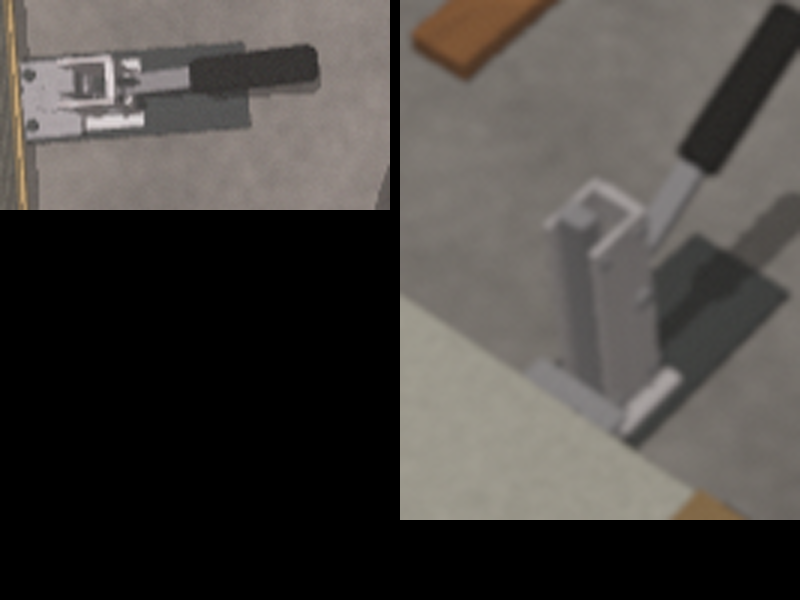

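```bash
python3 - <<'E'
from h import *
P=lambda x,y,z:ray("side",(x-400+.5)/4-.5+220,(y+.5)/4-.5+230,z)*1000
Q=lambda x,y,z:ray("top",(x+.5)/3-.5+205,(y+.5)/3-.5+215,z)*1000
lift=np.array([527,183.]);u=np.array([-.108,.994]);v=np.array([-.994,-.108])
for n,(a,b) in dict(side=(P(700,235,.006),P(788,295,.006)),top=(Q(243,42,.006),Q(249,126,.006))).items():
    d=a-b;L=np.linalg.norm(d);h=np.array([-d[1],d[0]])/L
    s=(a+b)/2+158*h;print(n,L.round(1),"head",np.degrees(np.arctan2(h[1],h[0])).round(1),"saddle",s.round(1),"along",((s-lift)@u).round(1),"left",((s-lift)@v).round(1), "end",((a+b)/2+158*u).round(1))
print("grip ctr top",Q(193,72,.15),Q(317,65,.18),"lug corner",Q(83,136,.032))
E
```

```text
side 66.1 head 93.8 saddle [531.6 187.2] along 3.7 left -5.0 end [525.1 186.7]
top 68.6 head 95.9 saddle [528.7 187.3] along 4.1 left -2.2 end [527.8 187.2]
grip ctr top [541.77309191  63.39227079] [546.62076666 -22.62133686] lug corner [498.27080157 155.94815492]
```

The jack stands with its saddle about 4 mm from the lift point, within the 13 mm limit, and the handle is up. I move the shut fingers over the grip.

```bash
python3 -m jog '[[4,0,0,0,0,0,-1],[8,0,0,0,0,0,-1],[12,0,0,0,0,0,-1],[15.1,0,0,0,0,0,-1],[15.1,0,3,0,0,0,-1],[15.1,0,5.8,0,0,0,-1],[15.1,0,5.8,0,0,0,-1],[15.1,0,5.8,0,0,0,-1]]'; python3 -m jog '[[0,0,1,0,0,0,-1],[0,0,2,0,0,0,-1],[0,0,2.4,0,0,0,-1],[0,0,2.4,0,0,0,-1],[0,0,2.4,0,0,0,-1]]'
```

```text
time: 25.02
position: [0.5446, 0.0131, 0.2004]
tool_rot: [0.667, 0.745, -0.001, -0.001]
wrist_force: [0.6, -0.2, 0.5]
opening: 0.006
gripper_force: 0.0
time: 25.43
position: [0.5458, 0.0113, 0.177]
tool_rot: [0.668, 0.744, 0.0, 0.0]
wrist_force: [0.4, 0.2, 0.4]
opening: 0.004
gripper_force: 0.0
```

```bash
python3 -m jog '[[-0.2,0,0.9,0,0,0,-1],[-0.9,0,2.3,0,0,0,-1],[-1.5,0,3.7,0,0,0,-1],[-2,0,5.2,0,0,0,-1],[-2.3,0,6.7,0,0,0,-1],[-2.5,0,8,0,0,0,-1],[-2.5,0,8.2,0,0,0,-1],[-2.5,0,8.2,0,0,0,-1]]';  python3 -m jog '[[0,0,0.5,0,0,0,-1],[0,0,0.5,0,0,0,-1],[0,0,0.5,0,0,0,-1]]'
```

```text
time: 26.1
position: [0.5496, -0.0137, 0.0955]
tool_rot: [0.668, 0.744, 0.001, 0.001]
wrist_force: [0.0, -0.6, 6.3]
opening: 0.005
gripper_force: 3.2
time: 26.35
position: [0.5497, -0.0139, 0.0921]
tool_rot: [0.668, 0.744, 0.001, 0.002]
wrist_force: [-1.4, -0.9, 11.8]
opening: 0.003
gripper_force: 5.9
```

```bash
python3 -m jog '[[0,0,0.5,0,0,0,-1],[0,0,0.5,0,0,0,-1],[0,0,0.5,0,0,0,-1]]';  python3 -m jog '[[0,0,0.4,0,0,0,-1],[0,0,0.4,0,0,0,-1],[0,0,0.4,0,0,0,-1]]'
```

```text
time: 26.6
position: [0.5498, -0.0141, 0.0874]
tool_rot: [0.668, 0.744, 0.001, 0.002]
wrist_force: [-1.9, -1.9, 13.7]
opening: 0.002
gripper_force: 6.8
time: 26.85
position: [0.5498, -0.0141, 0.0836]
tool_rot: [0.668, 0.744, 0.001, 0.002]
wrist_force: [-2.3, -2.9, 14.2]
opening: 0.007
gripper_force: 7.0
```

```bash
python3 -m jog '[[0,0,0.2,0,0,0,-1],[0,0,0.2,0,0,0,-1],[0,0,0.2,0,0,0,-1]]';  python3 -m jog '[[0,0,0.2,0,0,0,-1],[0,0,0.2,0,0,0,-1],[0,0,0.2,0,0,0,-1]]'
```

```text
time: 27.1
position: [0.5498, -0.014, 0.0817]
tool_rot: [0.668, 0.744, 0.001, 0.002]
wrist_force: [-1.9, -1.6, 13.6]
opening: 0.003
gripper_force: 7.1
time: 27.35
position: [0.5498, -0.014, 0.0808]
tool_rot: [0.668, 0.744, 0.001, 0.002]
wrist_force: [-5.5, -1.7, 21.4]
opening: 0.004
gripper_force: 10.5
```

Force jumped at z 0.081, so the handle is on its stop. Let the handle up along the reverse arc.

```bash
python3 -m jog '[[0,0,-1.3,0,0,0,-1],[0.2,0,-2.8,0,0,0,-1],[0.5,0,-4.3,0,0,0,-1],[1,0,-5.8,0,0,0,-1],[1.6,0,-7.3,0,0,0,-1],[2.4,0,-8.9,0,0,0,-1],[2.4,0,-10,0,0,0,-1],[2.4,0,-10,0,0,0,-1]]'; python3 -m jog '[[0,0,0,0,0,0,-1],[0,0,0,0,0,0,-1],[0,0,0,0,0,0,-1],[0,0,0,0,0,0,-1]]'; python3 - <<'E'
from h import *
im2,d2=grab("side")
z=lambda im,r0,r1,c0,c1,k:cv2.resize(im[r0:r1,c0:c1,::-1],None,fx=k,fy=k,interpolation=cv2.INTER_CUBIC)
cv2.imwrite("pics/p6.png",z(im2,200,350,240,440,4))
E
```

```text
time: 28.02
position: [0.5473, 0.0107, 0.1795]
tool_rot: [0.668, 0.744, 0.002, 0.002]
wrist_force: [-0.8, 0.1, -1.1]
opening: 0.003
gripper_force: 0.0
time: 28.35
position: [0.5453, 0.0104, 0.1759]
tool_rot: [0.668, 0.744, -0.001, -0.001]
wrist_force: [0.9, 0.5, -0.8]
opening: 0.007
gripper_force: 0.0
```

View pics/p6.png

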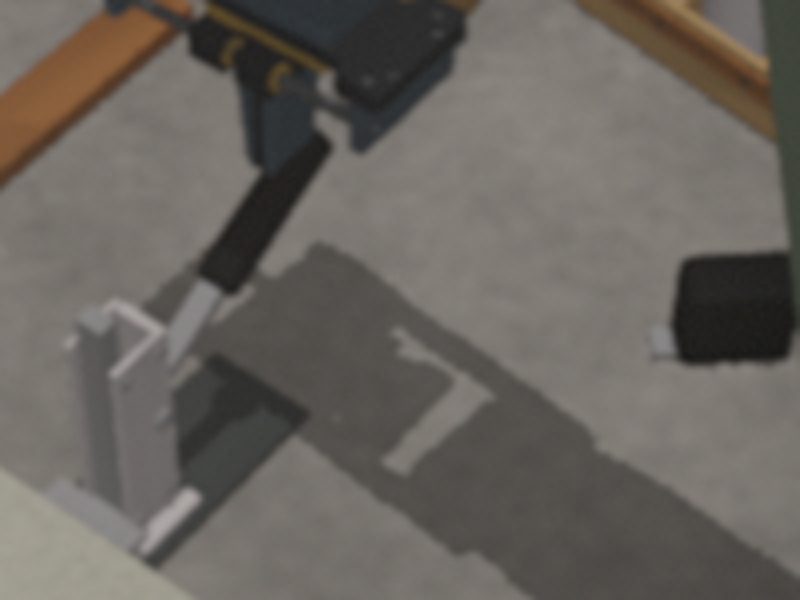

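The handle is back up under the fingers (grip at about (265,215)) and the rack stands higher out of the housing than before. Stroke two.

```bash
python3 -m jog '[[-0.2,0,0.9,0,0,0,-1],[-0.9,0,2.3,0,0,0,-1],[-1.5,0,3.7,0,0,0,-1],[-2,0,5.2,0,0,0,-1],[-2.3,0,6.7,0,0,0,-1],[-2.5,0,8,0,0,0,-1],[-2.5,0,8.4,0,0,0,-1],[-2.5,0,8.8,0,0,0,-1]]';  python3 -m jog '[[0,0,0.3,0,0,0,-1],[0,0,0.6,0,0,0,-1],[0,0,0.9,0,0,0,-1],[0,0,0.9,0,0,0,-1],[0,0,0.9,0,0,0,-1]]'; python3 -m jog '[[0,0,0.2,0,0,0,-1],[0,0,0.2,0,0,0,-1],[0,0,0.2,0,0,0,-1]]'
```

```text
time: 29.07
position: [0.5496, -0.0146, 0.09]
tool_rot: [0.668, 0.744, 0.001, 0.001]
wrist_force: [-1.1, -1.1, 15.4]
opening: 0.006
gripper_force: 7.6
time: 29.48
position: [0.5496, -0.0146, 0.0816]
tool_rot: [0.668, 0.744, 0.001, 0.001]
wrist_force: [-2.1, -0.3, 15.0]
opening: 0.003
gripper_force: 7.1
time: 29.73
position: [0.5496, -0.0146, 0.0808]
tool_rot: [0.668, 0.744, 0.001, 0.001]
wrist_force: [-4.8, -0.4, 21.3]
opening: 0.0
gripper_force: 10.3
```

Bottom again (0.0808, 21 N). Up, pause, then stroke three.

```bash
python3 -m jog '[[0,0,-1.3,0,0,0,-1],[0.2,0,-2.8,0,0,0,-1],[0.5,0,-4.3,0,0,0,-1],[1,0,-5.8,0,0,0,-1],[1.6,0,-7.3,0,0,0,-1],[2.4,0,-8.9,0,0,0,-1],[2.5,0,-9.9,0,0,0,-1],[2.5,0,-9.9,0,0,0,-1]]'; python3 -m jog '[[0,0,0,0,0,0,-1],[0,0,0,0,0,0,-1],[0,0,0,0,0,0,-1],[0,0,0,0,0,0,-1],[0,0,0,0,0,0,-1]]'; python3 -m jog '[[-0.2,0,0.9,0,0,0,-1],[-0.9,0,2.3,0,0,0,-1],[-1.5,0,3.7,0,0,0,-1],[-2,0,5.2,0,0,0,-1],[-2.3,0,6.7,0,0,0,-1],[-2.5,0,8,0,0,0,-1],[-2.5,0,8.4,0,0,0,-1],[-2.5,0,8.8,0,0,0,-1]]';  python3 -m jog '[[0,0,0.3,0,0,0,-1],[0,0,0.6,0,0,0,-1],[0,0,0.9,0,0,0,-1],[0,0,0.9,0,0,0,-1],[0,0,0.9,0,0,0,-1]]'; python3 -m jog '[[0,0,0.2,0,0,0,-1],[0,0,0.2,0,0,0,-1],[0,0,0.2,0,0,0,-1]]'
```

```text
time: 30.4
position: [0.5469, 0.0107, 0.1784]
tool_rot: [0.668, 0.744, 0.001, 0.001]
wrist_force: [-0.2, 0.3, -0.4]
opening: 0.01
gripper_force: 0.0
time: 30.82
position: [0.5455, 0.0103, 0.1761]
tool_rot: [0.668, 0.744, -0.001, -0.0]
wrist_force: [-0.6, -0.2, -0.7]
opening: 0.005
gripper_force: 0.0
time: 31.48
position: [0.5497, -0.0146, 0.0902]
tool_rot: [0.668, 0.744, 0.001, 0.001]
wrist_force: [-2.4, -1.0, 15.8]
opening: 0.003
gripper_force: 7.5
time: 31.9
position: [0.5497, -0.0147, 0.0817]
tool_rot: [0.668, 0.744, 0.001, 0.001]
wrist_force: [-2.5, -0.2, 13.3]
opening: 0.006
gripper_force: 7.1
time: 32.15
position: [0.5497, -0.0147, 0.0808]
tool_rot: [0.668, 0.744, 0.001, 0.002]
wrist_force: [-4.3, -1.1, 19.8]
opening: 0.003
gripper_force: 10.0
```

```bash
python3 - <<'E'
from h import *
im,d=grab("top");W=world("top",d);W0=np.load("top0.npz")["W"]
im2,d2=grab("side");S=world("side",d2);S0=np.load("side0.npz")["W"]
def plane(W):
    p=W.reshape(-1,3);u=np.array([-.108,.994]);o=np.array([.527,.183])
    a=(p[:,:2]-o)@u;l=(p[:,:2]-o)@np.array([-.994,-.108])
    m=(a>.035)&(a<.28)&(abs(l)<.17)&(p[:,2]>.09)&(p[:,2]<.17)
    A=np.c_[a[m],l[m],np.ones(m.sum())];z=p[m,2]
    for _ in range(4):
        c,*_=np.linalg.lstsq(A,z,rcond=None);r=abs(A@c-z);k=r<.008;A,z=A[k],z[k]
    return np.degrees(np.arctan(c[:2])).round(2),(c[2]+.022*c[0]).round(4),len(z)
for n,w in(("top0",W0),("top",W),("side0",S0),("side",S)):print(n,plane(w))
s=observe();print(s["wrist_force"].round(1),s["time"])
z=lambda im,r0,r1,c0,c1,k:cv2.resize(im[r0:r1,c0:c1,::-1],None,fx=k,fy=k,interpolation=cv2.INTER_CUBIC)
cv2.imwrite("pics/p7.png",z(im2,120,360,180,500,2.5))
E
```

```text
top0 (array([-0.01, -0.02]), np.float64(0.1074), 16006)
top (array([-6.07, -0.07]), np.float64(0.1371), 17440)
side0 (array([-0.15,  0.02]), np.float64(0.1081), 19123)
side (array([-6.25, -0.06]), np.float64(0.1377), 21993)
[-4.3 -1.2 20.1] 32.25
```

View pics/p7.png

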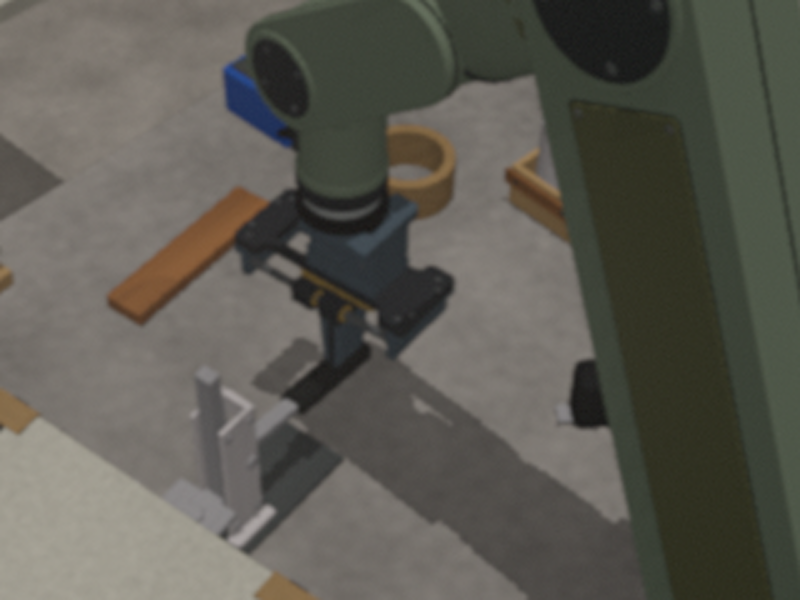

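The pack is tilted 6.1° with no sideways lean, so both feet on the lug side are about 27 mm up. The rack stands high, the jack is flat, and the handle is pressed down on its stop with a steady 20 N. I hand the job in.

```bash
python3 -c "
from cell import *
print(close_job())"
```

```text
the job is handed in; nothing more can be done
None
```

I handed the job in at about 32 s, but no verdict came back; by my own measurements both tins are upright in the crate, the jack is under the lift point, both feet on the lug side are about 27 mm up, and the handle is held down on its stop.

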